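# Hang the graduated plate on the gauge stand and draw its hook home

## Robot

A 7-joint arm with a two-finger parallel gripper is mounted at the origin on the work surface. World frame = base frame: x ahead of the robot, y to its left, z up, the work surface at z = 0. Lengths are in m, angles in degrees, forces in N, time in s.
With the tool pointing down it reaches from about 0.4 to 0.875 m from the base axis. Payload 6.5 kg.
Tool frame: the origin (TCP) lies at the centre of the arm's flange, where the gripper is bolted on; the fingertips stand 166 mm ahead of it and the grasp point (between the pads) lies ahead of it (ctrl.grip_depth is the z of the grasp point in the tool frame, in m); z points along the fingers, x is the direction in which the jaws open and shut, and the axes are right-handed (so a half turn about z gives the same grasp; the last joint's range is limited). The gripper opens to 88 mm and grips with 3 to 60 N. Pads are 18 mm wide; open, the fingers measure 123 mm over their backs; the gripper's body (75 mm by 187 mm) begins 45 mm behind the grasp point.
Start: joints at [-69.798, 30.733, -0.252, 88.115, 0.149, 61.152, -4.079], TCP at [0.264, 0.594, 0.405] pointing down, gripper open.
Joint ranges: [-154.64, 154.64], [-21.42, 123.67], [-72.66, 72.17], [13.99, 137.28], [-74.86, 254.86], [10.95, 109.41], [-158.01, 158.01]. Speed limits (degrees/s): [136.94, 136.94, 180, 180, 180, 180, 180].

## Interface

Orientations are given as a 3x3 rotation matrix whose columns are the frame's x, y, z axes.
In Python, from workcell import ctrl, viewer gives the robot as it stands. The module is installed in compiled form; this text tells all that it offers.
- The arm moves only by the tool apply_moves, never from a script. Its argument "commands" is a list of rows, each an object of numbers: "tx", "ty", "tz": the shift along the tool's x, y, z in mm; "twist": the turn about the tool's z in rad. In form: [{"tx": .., "ty": .., "tz": .., "twist": ..}, ...]. A call has 1 to 20 rows; each row is the pose to reach, as a shift and turn from the pose commanded when the call began, along the tool's axes at that moment; what a row does not reach only later rows make up. A row lasts 1/10 s, in which the tool goes at most 50 mm and 8.59 degrees, less where a joint would pass 70% of its speed; a pose out of reach is approached as far as the arm can. A call with a gripper value outside its range is refused whole. "fingers" is the finger opening in mm, from 0 to 88.1, set as the call begins (left out, the last holds). The fingers move at their own pace and stop on an object; "force" is the grip in N (left out, the last holds). Time passes only in rows, so rows that repeat a pose let the fingers close. It gives the time, the measured TCP pose, the force and the opening at its end, in the units of the state.
- ctrl.state(): the state, without advancing time (a new reading comes with each control period).
- viewer.grab_frame(name): name is "scene" or "top" or "wrist"; returns the picture (480x640x3 uint8, blue, green, red); there is no depth.
- viewer.get_calibration(name): a dict with "mtx" (3x3 intrinsics, pixels), "R" (3x3) and "t" (3): a world point X has camera coordinates R X + t. Camera axes: x right, y down, z forward; pixel columns grow to the right and rows downward; lengths in m; the calibration is good to about 2 mm. A picture is of the moment at which its call begins: read the wrist's pose just before it. get_calibration takes no time and is no camera call; for the wrist camera it gives the pose at the moment of the call.
- ctrl.sign_off(): hands the job in, once; it reports no verdict.
The state is a dict: "clock": time; "joint_positions": joint angles; "joint_vel": joint speeds; "joint_efforts": joint torques, N m; "eef_pos": TCP position; "ee_rot": TCP orientation; "ft_force": force on the tool from outside, world axes, zero at the start; "torque": the same for the moment, N m; "opening": finger opening in m.
Only numpy, scipy, OpenCV 4.12 (cv2) and the standard library are available. Lean on these libraries where they do the work, as an engineer would, in place of code of your own. Each camera call takes 0.05 s, during which the arm holds its last target. There are 200 camera calls.

## Task

Take the windowed graduated plate out of its block and hang it by its window on the flat hook of the gauge stand, with the graduated face pointing outward, away from the column. Then pull it straight down so that the stiff hook carriage above the collar slides down the column until it rests on the collar, and seat it there with a steady pull of about 17 N for half a second, never loading the hook with more than 25 N. Let go and leave the plate hanging still and square on the hook; leave everything else where it is.

Things in the scene. Friction and masses are not known exactly. Their poses are not given: they have to be found in the camera images.
- plate: aluminium graduated plate, 50 mm wide (y), 100 tall (z), 10 thick (x), 130 to 250 g. Origin: centre of its underside, z up. The graduated face (white field, black raised ticks) looks along its -x; the back (+x) is plain with two screw heads. It starts upright in a block's slot, underside 10 above the table; best gripped across its 50 width.
- plate_eye (a point): centre of the plate's window: a rectangular opening 20 mm wide (y), 28 tall, right through along x, from 62 to 90 above the plate's underside (centre 76). The rails beside it are 15 wide, the bar above it 10 tall
- rack: grey fixed slotted block, 60 x 62 x 30 mm tall, holding the graduated plate: slot 13 wide along its y, open at both ends, floor 10 above the table. Origin: centre of its underside
- stand: fixed gauge stand: blue base 210 (x from -98 to +112) x 110 x 14 mm, upright steel column 22 diameter, 245 tall. Origin on the column axis at table height, z up. Outward, where its flat hook points, is -x. Hang the plate anywhere on the hook between carriage and lip; 90 out from the axis leaves a gripper room.
- under_hook (a point): point of the table straight under the middle of the hook, 72 mm outward of the column axis. The hook is a level flat strip 12 wide (y) and 6 thick, reaching 22 to 122 outward of the axis, its last 5 an upturned lip 8 higher than the strip's top. A hung plate's window top rests on the strip. Height of the strip: see column_top.
- column_top (a point): top of the column, on its axis. Below it an aluminium carriage (44 x 44 x 30 mm tall, hook strip at mid height) slides stiffly: 5 to 7 N down on the hook moves it, 3 N does not. Strip top starts 160 to 210 above the table and ends, carriage on the clamped collar, at 140 to 165 (20 to 45 lower). Neither height is measured: see or feel for them.
- spare_rack: a second such block, holding the spare plate; origin as for the first
- spare_plate: a shorter plate like it but with no window, 50 wide, 75 tall, 10 mm thick, standing in the other block (leave alone); origin at the centre of its underside
- cutter_ring: brass ring, 36 diameter, 22 mm tall, on the stand's base behind the column (leave alone); origin at its underside
- porous_disc: flat stone disc, 50 diameter, 10 mm tall (leave alone); its origin on its underside
- grease_jar: small jar, 48 diameter, 55 mm tall (leave alone); its origin on its underside
- wrench: steel spanner lying flat (leave alone)
- sample_tin: open aluminium tin, 64 diameter, 40 mm tall (leave alone); its origin on its underside
- top_cap: clear plastic cylinder, 38 diameter, 30 mm tall (leave alone); its origin on its underside

How it is judged (in metres and radians):
On the way, in this order (a step that is already met when the one before it is completed fails the run):
1. the plate is lifted out of its slotted block (distance of plate from where it was at the start of the episode above 0.05 m), for 0.1 s.
2. the plate hangs on the hook with its graduated face outward and seats the carriage on its collar with a steady pull of 12 to 25 N (x of plate_eye in the frame of stand between -0.116 and -0.028 m and y of plate_eye in the frame of stand between -0.01 and 0.01 m and x of stand in the frame of plate above 0.02 m and angle between the x axis of plate and the x axis of stand, either way round below 0.3 rad and angle between plate's own z axis and vertical below 0.15 rad and z of plate_eye in the frame of stand between 0.123 and 0.154 m and contact force between plate and stand between 12 and 25 N and linear speed of plate below 0.02 m/s), for 0.3 s.
At the end, for the whole second after the job is handed in: The released plate hangs still by its window on the hook (window centre 28 to 116 mm out from the column axis, within 10 mm sideways), graduated face outward within 0.3 rad, upright within 0.15 rad, carriage left down on its collar (window centre 123 to 154 mm above the table) (x of plate_eye in the frame of stand between -0.116 and -0.028 m and y of plate_eye in the frame of stand between -0.01 and 0.01 m and x of stand in the frame of plate above 0.02 m and angle between the x axis of plate and the x axis of stand, either way round below 0.3 rad and angle between plate's own z axis and vertical below 0.15 rad and z of plate_eye in the frame of stand between 0.123 and 0.154 m and contact force between plate and stand between 0.5 and 6 N and linear speed of plate below 0.03 m/s and angular speed of plate below 0.3 rad/s); the robot touches nothing.
It fails at once if the plate loads the hook or stand with more than 25 N (contact force between plate and stand above 25 N).
It fails at once if a bystander (spare plate, ring, disc, jar, spanner, tin or clear cap) is moved more than 25 mm (distance of any of spare_plate, cutter_ring, porous_disc, grease_jar, wrench, sample_tin, top_cap from where it was at the start of the episode above 0.025 m).
It also fails if it takes over 61 s, if anything falls off the work surface, if the arm or the gripper's body presses on something with over 40 N, if the wrist force passes 120 N, or if a joint passes its speed limit or range.

## Working session

There is one attempt and no reset: what is moved stays moved. The work goes in short steps, Python scripts to look and compute and a tool call to move; the robot and the scene stay as the last step left them, time stands still between calls to the robot, and variables do not carry over. Pictures are saved under pics/ and viewed, about 8 in all and at most 12, crops included, and the job is handed in when it is done.

Besides the shell and the picture viewer there is one more tool, called after "Emit:" as name([rows], argument=value, ...), one row to a line, values as JSON. apply_moves: Moves the arm, as the interface text tells. Its arguments: {"type":"object","properties":{"commands":{"type":"array","items":{"type":"object","properties":{"tx":{"type":"number"},"ty":{"type":"number"},"tz":{"type":"number"},"twist":{"type":"number"}}}},"fingers":{"type":"number"},"force":{"type":"number"}},"required":["commands"]}

```bash
mkdir -p pics
python3 - <<'E'
from workcell import ctrl, viewer
import cv2,numpy as np
np.set_printoptions(precision=4,suppress=True)
for n in ("scene","top"):
    im=viewer.grab_frame(n); cv2.imwrite(f"pics/{n}0.png",im)
    c=viewer.get_calibration(n); print(n,c["mtx"],c["R"],c["t"], -c["R"].T@c["t"])
print(ctrl.state(), ctrl.grip_depth)
E
```

```text
scene [[511.198    0.     317.8028]
 [  0.     511.198  233.4062]
 [  0.       0.       1.    ]] [[-0.0033  0.9999  0.0097]
 [ 0.7854  0.0086 -0.619 ]
 [-0.619   0.0056 -0.7854]] [ 0.024  -0.351   1.5166] [ 1.2145 -0.0293  0.9736]
top [[585.6462   0.     314.809 ]
 [  0.     585.6462 245.924 ]
 [  0.       0.       1.    ]] [[ 0.002  -1.      0.004 ]
 [-0.9895 -0.0026 -0.1443]
 [ 0.1443 -0.0037 -0.9895]] [-0.0201  0.5794  1.2989] [ 0.386  -0.0138  1.369 ]
{'clock': 0.1, 'joint_positions': array([-69.7977,  30.7724,  -0.2538,  88.1642,   0.1506,  61.1512,
        -4.0791]), 'joint_vel': array([-0.0474, -0.013 , -0.0727, -0.1726, -0.0157, -0.0774,  0.0698]), 'joint_efforts': array([  0.002 , -57.2074,   0.9936, -25.2228,  -0.0561,   0.0135,
         0.0001]), 'eef_pos': array([0.2642, 0.5936, 0.4039]), 'ee_rot': array([[ 0.4066,  0.9136, -0.0005],
       [ 0.9136, -0.4066, -0.0014],
       [-0.0015,  0.0001, -1.    ]]), 'ft_force': array([-0.5551, -0.5904, -0.4391]), 'torque': array([-0.0262, -0.0197,  0.0253]), 'opening': 0.08791823783202145} 0.1473
```

View pics/scene0.png

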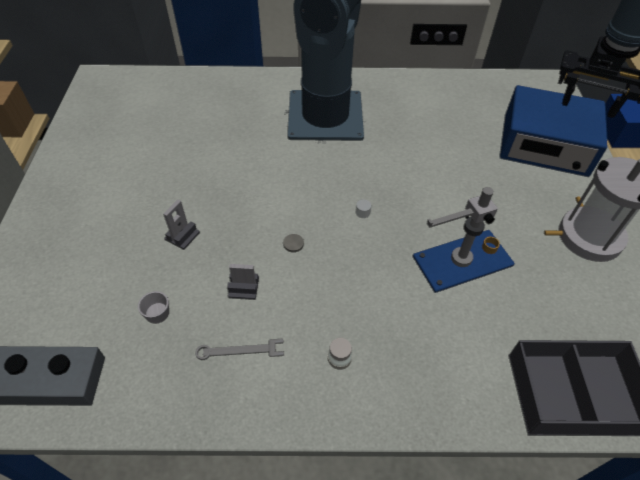

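View pics/top0.png

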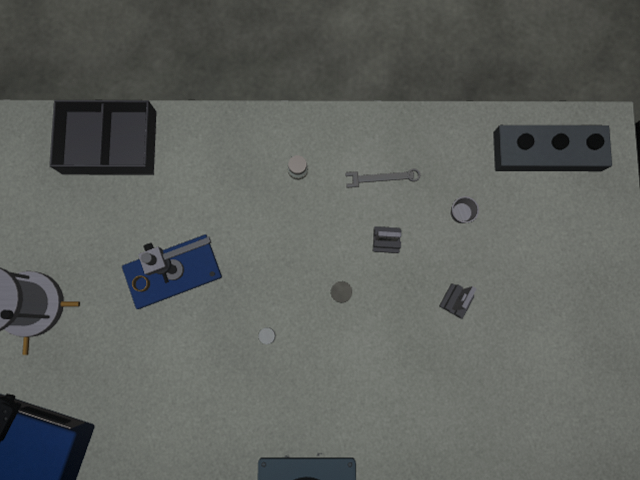

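Run:
```python
import cv2,numpy as np
s=cv2.imread("pics/scene0.png");t=cv2.imread("pics/top0.png")
def c(im,x,y,w,h,k): return cv2.resize(im[y:y+h,x:x+w],None,fx=k,fy=k,interpolation=cv2.INTER_CUBIC)
a=np.hstack([c(s,410,180,110,110,3.6),c(t,115,225,110,110,3.6)])
b=np.hstack([c(s,155,195,50,55,7.92)[:200*2,:396],c(t,435,275,50,55,7.92)[:400,:396]])
b=cv2.resize(b,(a.shape[1],b.shape[0]))
o=np.vstack([a,b]);o=cv2.convertScaleAbs(o,alpha=1.4);print(o.shape)
cv2.imwrite("pics/crop0.png",cv2.resize(o,(int(o.shape[1]*600/o.shape[0]),600)) if 0 else o[:, :])
cv2.imwrite("pics/c1.png",cv2.resize(o,None,fx=.72,fy=.72))
```

```text
(796, 792, 3)
```

View pics/c1.png

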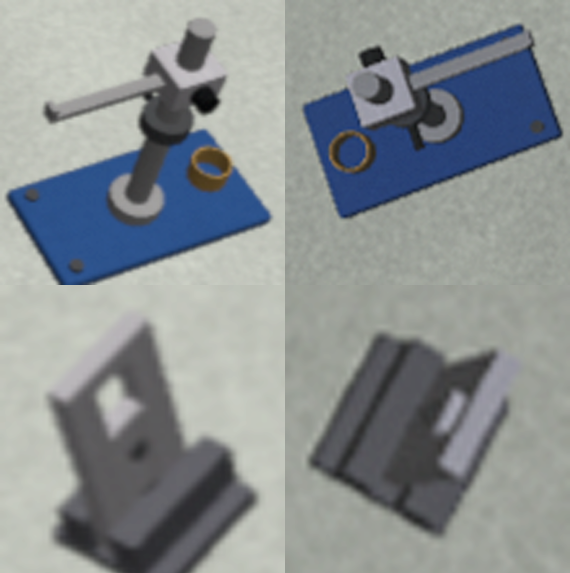

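```bash
cat > h.py <<'E'
import numpy as np,cv2
from workcell import ctrl,viewer
np.set_printoptions(precision=4,suppress=True)
CAL={n:viewer.get_calibration(n) for n in("scene","top")}
def ray(c,p):
    c=CAL[c] if isinstance(c,str) else c
    d=c["R"].T@np.linalg.solve(c["mtx"],[p[0],p[1],1]);return -c["R"].T@c["t"],d/np.linalg.norm(d)
def onz(c,p,z):
    o,d=ray(c,p);return o+d*(z-o[2])/d[2]
def tri(c1,p1,c2,p2):
    o,d=ray(c1,p1);q,e=ray(c2,p2)
    s=np.linalg.lstsq(np.stack([d,-e],1),q-o,rcond=None)[0]
    a,b=o+s[0]*d,q+s[1]*e;return (a+b)/2,np.linalg.norm(a-b)
E
python3 - <<'E'
from h import *
S=lambda x,y:(410+x/2.592,180+y/2.592); T=lambda x,y:(115+(x-285)/2.592,225+y/2.592)
PS=lambda x,y:(155+x/5.70,195+(y-285)/5.7); PT=lambda x,y:(435+(x-285)/5.7,275+(y-285)/5.7)
print("base corners top:");
B=[onz("top",T(*p),.014) for p in((303,105),(521,26),(562,136),(343,217))]
for b in B:print(b)
print([np.linalg.norm(B[i]-B[(i+1)%4]) for i in range(4)])
u=(B[0]+B[3]-B[1]-B[2]); u/=np.linalg.norm(u); print("stand x axis",u,"yaw",np.degrees(np.arctan2(u[1],u[0])),"axis pt",sum(B)/4-u*.007)
print("col top",tri("scene",S(202,28),"top",T(371,87)), onz("top",T(371,87),.245))
print("lip",tri("scene",S(52,110),"top",T(530,38)))
print("base corn scene",onz("scene",S(8,195),.014),onz("scene",S(270,215),.014),onz("scene",S(205,130),.014))
for a,b in(((50,400),(440,470)),((145,318),(515,350))):
    print("plate",onz("scene",PS(*a),.11),onz("top",PT(*b),.11),tri("scene",PS(*a),"top",PT(*b)))
E
```

```text
base corners top:
[0.5364 0.4292 0.014 ]
[0.6087 0.236  0.014 ]
[0.5091 0.1965 0.014 ]
[0.4366 0.3888 0.014 ]
[np.float64(0.20629916735137876), np.float64(0.1071481457144064), np.float64(0.2055683052699712), np.float64(0.10767728260306088)]
stand x axis [-0.3516  0.9362  0.    ] yaw 110.58363484126647 axis pt [0.5252 0.3061 0.014 ]
col top (array([0.5255, 0.3077, 0.2391]), np.float64(0.004416496985396312)) [0.5244 0.3038 0.245 ]
lip (array([0.5698, 0.197 , 0.1938]), np.float64(0.002876437271829639))
base corn scene [0.5202 0.1985 0.014 ] [0.5396 0.4287 0.014 ] [0.4437 0.3906 0.014 ]
plate [ 0.4864 -0.363   0.11  ] [ 0.4372 -0.3344  0.11  ] (array([ 0.442 , -0.3657,  0.056 ]), np.float64(0.03440628710819197))
plate [ 0.4435 -0.3336  0.11  ] [ 0.4824 -0.3643  0.11  ] (array([ 0.4777, -0.3361,  0.1514]), np.float64(0.03233482097420184))
```

Emit:
apply_moves([
  {"tx": -40, "ty": 20, "tz": -40, "twist": 0},
  {"tx": -393, "ty": 455, "tz": -40, "twist": 1.0},
  {"tx": -393, "ty": 455, "tz": -40, "twist": 1.0},
  {"tx": -393, "ty": 455, "tz": -40, "twist": 1.0},
  {"tx": -393, "ty": 455, "tz": -40, "twist": 1.0},
  {"tx": -393, "ty": 455, "tz": -40, "twist": 1.0},
  {"tx": -393, "ty": 455, "tz": -40, "twist": 1.0},
  {"tx": -393, "ty": 455, "tz": -40, "twist": 1.0},
  {"tx": -393, "ty": 455, "tz": -40, "twist": 1.0},
  {"tx": -393, "ty": 455, "tz": -40, "twist": 1.0},
  {"tx": -393, "ty": 455, "tz": -40, "twist": 1.0},
  {"tx": -781, "ty": 565, "tz": -40, "twist": 1.745},
  {"tx": -781, "ty": 565, "tz": -40, "twist": 1.745},
  {"tx": -781, "ty": 565, "tz": -40, "twist": 1.745},
  {"tx": -781, "ty": 565, "tz": -40, "twist": 1.745},
  {"tx": -781, "ty": 565, "tz": -40, "twist": 1.745},
  {"tx": -781, "ty": 565, "tz": -40, "twist": 1.745},
  {"tx": -781, "ty": 565, "tz": -40, "twist": 1.745},
  {"tx": -781, "ty": 565, "tz": -40, "twist": 1.745},
  {"tx": -781, "ty": 565, "tz": -40, "twist": 1.745},
])

```text
clock: 2.1
eef_pos: [0.4631, -0.3412, 0.4444]
ee_rot: [[0.83, -0.558, -0.0], [-0.558, -0.83, 0.001], [-0.0, -0.0, -1.0]]
ft_force: [-0.1, 0.9, -0.0]
opening: 0.0882
```

Run:
```python
from h import *
for _ in range(6): s=ctrl.state(); 
c=viewer.get_calibration("wrist"); im=viewer.grab_frame("wrist"); cv2.imwrite("pics/w1.png",im)
print(s["eef_pos"],s["ee_rot"],s["joint_positions"],s["clock"]); print(-c["R"].T@c["t"],c["R"])
np.savez("w1.npz",**{k:c[k] for k in("mtx","R","t")})
```

```text
[ 0.4631 -0.3412  0.4444] [[ 0.8297 -0.5583 -0.0001]
 [-0.5583 -0.8297  0.0005]
 [-0.0004 -0.0004 -1.    ]] [  1.9301  24.8491  40.4043  99.1344 -17.8809  62.6402  14.1169] 2.1
[ 0.5065 -0.2789  0.4241] [[ 0.8294 -0.5586 -0.0001]
 [-0.534  -0.7929  0.2934]
 [-0.164  -0.2433 -0.956 ]]
```

View pics/w1.png

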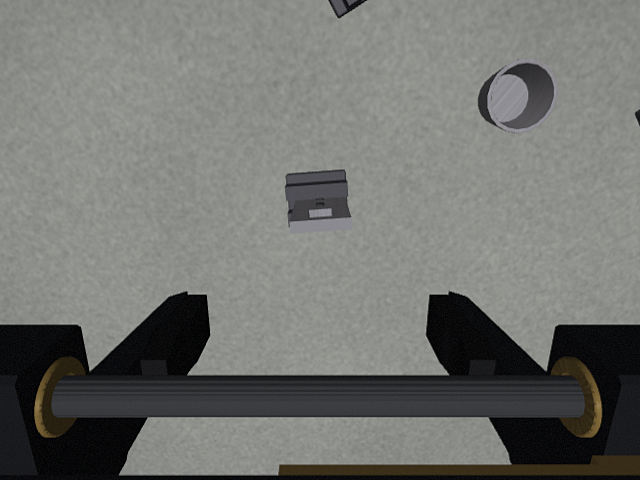

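Run:
```python
from h import *
c=dict(np.load("w1.npz")); im=cv2.imread("pics/w1.png")
g=cv2.cvtColor(im,cv2.COLOR_BGR2GRAY)[160:240,280:360]; b=im[160:240,280:360].astype(int)
m=((g>110)&(b[...,0]-b[...,2]>3)).astype('uint8')
n,l,st,ce=cv2.connectedComponentsWithStats(m)
print(st[np.argsort(-st[:,4])[:4]])
k=1+np.argsort(-st[1:,4])[0]
r=cv2.minAreaRect(np.argwhere(l==k)[:,::-1].astype(np.float32)); q=cv2.boxPoints(r)+[280,160]; print(q)
P=np.array([onz(c,p,.11) for p in q]);print(P,P.mean(0))
print([np.linalg.norm(P[i]-P[i-1]) for i in range(4)])
s=ctrl.state();d=P.mean(0)-s["eef_pos"];print("tool shift mm",1e3*s["ee_rot"].T@d)
for i in range(4):
  e=P[i]-P[i-1]
  if np.linalg.norm(e)>.03:print("ang",np.degrees(np.arctan2(e[1],e[0])))
```

```text
[[   0    0   80   80 5531]
 [  10   57   62   16  708]
 [  29   48   23    9  161]]
[[289.3807 221.33  ]
 [350.6396 216.9543]
 [351.4721 228.6091]
 [290.2132 232.9848]]
[[ 0.443  -0.3325  0.11  ]
 [ 0.4858 -0.3569  0.11  ]
 [ 0.4812 -0.3655  0.11  ]
 [ 0.4379 -0.3408  0.11  ]] [ 0.462  -0.3489  0.11  ]
[np.float64(0.009762283798674802), np.float64(0.04933570563273798), np.float64(0.009728758543216061), np.float64(0.049771054713746175)]
tool shift mm [  0.3043  -3.8467 335.1766]
ang -29.754078052217945
ang 150.28329156126588
```

Emit:
apply_moves([
  {"tz": 60, "twist": -0.07},
  {"tz": 60, "twist": -0.07},
  {"tz": 60, "twist": -0.07},
  {"tz": 60, "twist": -0.07},
])

```text
invalid input
```

Run:
```python
from h import *
s=ctrl.state();print(s["eef_pos"],s["ft_force"],s["clock"],np.degrees(np.arctan2(s["ee_rot"][1,0],s["ee_rot"][0,0])))
print(1e3*s["ee_rot"].T@(np.array([.462,-.3489,.09+.1473])-s["eef_pos"]))
```

```text
[ 0.4597 -0.3496  0.4452] [-1.5233 -5.2867  1.748 ] 2.15 -34.504996841597304
[  0.7568  -3.1006 207.8796]
```

Emit:
apply_moves([
  {"tx": 0, "ty": 0, "tz": 60, "twist": -0.07},
  {"tx": 0, "ty": 0, "tz": 60, "twist": -0.07},
  {"tx": 0, "ty": 0, "tz": 60, "twist": -0.07},
  {"tx": 0, "ty": 0, "tz": 60, "twist": -0.07},
])

```text
clock: 2.55
eef_pos: [0.4641, -0.3391, 0.3858]
ee_rot: [[0.866, -0.5, 0.001], [-0.5, -0.866, -0.0], [0.001, -0.0, -1.0]]
ft_force: [-1.3, -1.1, -0.2]
opening: 0.0879
```

Run:
```python
from h import *
s=ctrl.state();print(s["eef_pos"],s["ft_force"],s["clock"],np.degrees(np.arctan2(s["ee_rot"][1,0],s["ee_rot"][0,0])))
print(1e3*s["ee_rot"].T@(np.array([.462,-.3489,.09+.1473])-s["eef_pos"]))
```

```text
[ 0.4641 -0.3391  0.3858] [-1.3334 -1.0852 -0.228 ] 2.55 -29.968770012579693
[  3.0006   9.5519 148.4993]
```

Emit:
apply_moves([
  {"tx": 3, "ty": 9.5, "tz": 40, "twist": 0},
  {"tx": 3, "ty": 9.5, "tz": 80, "twist": 0},
  {"tx": 3, "ty": 9.5, "tz": 80, "twist": 0},
  {"tx": 3, "ty": 9.5, "tz": 80, "twist": 0},
])

```text
clock: 2.95
eef_pos: [0.4621, -0.3492, 0.3064]
ee_rot: [[0.867, -0.499, 0.001], [-0.499, -0.867, -0.001], [0.001, 0.0, -1.0]]
ft_force: [-0.2, 0.2, 1.1]
opening: 0.088
```

Run:
```python
from h import *
c=viewer.get_calibration("wrist"); im=viewer.grab_frame("wrist"); cv2.imwrite("pics/w2.png",im)
np.savez("w2.npz",**{k:c[k] for k in("mtx","R","t")})
s=ctrl.state();print(s["eef_pos"],s["ft_force"],s["clock"],np.degrees(np.arctan2(s["ee_rot"][1,0],s["ee_rot"][0,0])))
print(1e3*s["ee_rot"].T@(np.array([.462,-.3489,.09+.1473])-s["eef_pos"]))
```

```text
[ 0.4624 -0.3496  0.3072] [ 0.203  -0.3601  1.3147] 3.0 -29.944052081636123
[-0.9239 -0.4538 69.9405]
```

View pics/w2.png

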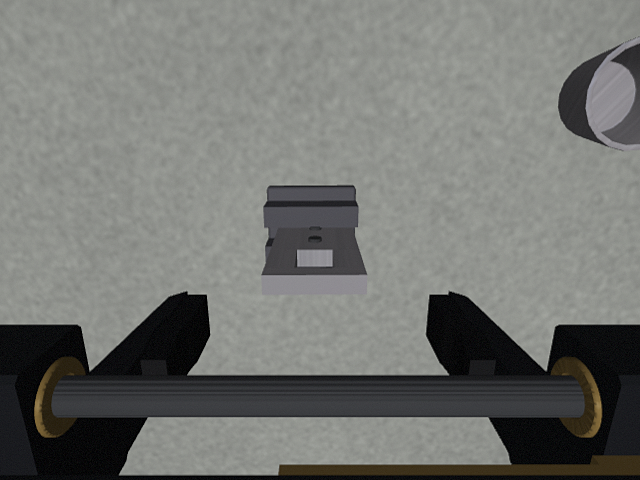

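Run:
```python
from h import *
c=dict(np.load("w2.npz"));P=onz(c,(314.5,284.5),.11);s=ctrl.state();print(P,1e3*s["ee_rot"].T@(P-s["eef_pos"]))
```

```text
[ 0.4621 -0.3491  0.11  ] [ -1.1017  -0.3535 197.2406]
```

Emit:
apply_moves([
  {"tx": 0, "ty": 0, "tz": 35, "twist": 0},
  {"tx": 0, "ty": 0, "tz": 70, "twist": 0},
  {"tx": 0, "ty": 0, "tz": 70, "twist": 0},
  {"tx": 0, "ty": 0, "tz": 70, "twist": 0},
])

```text
clock: 3.4
eef_pos: [0.4621, -0.3498, 0.2369]
ee_rot: [[0.866, -0.499, 0.002], [-0.499, -0.866, -0.001], [0.002, 0.0, -1.0]]
ft_force: [0.1, -0.5, 0.0]
opening: 0.0881
```

Emit:
apply_moves([
  {"tx": 0, "ty": 0, "tz": 0, "twist": 0},
  {"tx": 0, "ty": 0, "tz": 0, "twist": 0},
  {"tx": 0, "ty": 0, "tz": 0, "twist": 0},
  {"tx": 0, "ty": 0, "tz": 0, "twist": 0},
  {"tx": 0, "ty": 0, "tz": 0, "twist": 0},
  {"tx": 0, "ty": 0, "tz": 0, "twist": 0},
  {"tx": 0, "ty": 0, "tz": 0, "twist": 0},
  {"tx": 0, "ty": 0, "tz": 0, "twist": 0},
], fingers=40, force=50)

```text
clock: 4.2
eef_pos: [0.4613, -0.3493, 0.2349]
ee_rot: [[0.866, -0.5, 0.0], [-0.5, -0.866, 0.0], [0.0, -0.0, -1.0]]
ft_force: [-0.1, 0.9, 4.6]
opening: 0.0495
```

Run:
```python
from h import *
s=ctrl.state();print(s["eef_pos"],s["ft_force"],s["torque"],s["clock"],s["opening"])
```

```text
[ 0.4613 -0.3493  0.2349] [-0.1336  0.892   4.578 ] [ 0.1614  0.2568 -0.0251] 4.2 0.049543361008471294
```

Emit:
apply_moves([
  {"tx": 0, "ty": 0, "tz": -30, "twist": 0},
  {"tx": 0, "ty": 0, "tz": -60, "twist": 0},
  {"tx": 0, "ty": 0, "tz": -100, "twist": 0},
  {"tx": 0, "ty": 0, "tz": -140, "twist": 0},
  {"tx": 0, "ty": 0, "tz": -160, "twist": 0},
  {"tx": 0, "ty": 0, "tz": -160, "twist": 0},
  {"tx": 0, "ty": 0, "tz": -160, "twist": 0},
  {"tx": 0, "ty": 0, "tz": -160, "twist": 0},
])

```text
clock: 5.0
eef_pos: [0.461, -0.3486, 0.3927]
ee_rot: [[0.866, -0.499, -0.003], [-0.499, -0.866, 0.002], [-0.003, -0.0, -1.0]]
ft_force: [0.1, -0.2, -1.8]
opening: 0.0495
```

Emit:
apply_moves([
  {"tx": -12, "ty": -40, "tz": 0, "twist": -0.07},
  {"tx": -24, "ty": -80, "tz": 0, "twist": -0.14},
  {"tx": -36, "ty": -120, "tz": 0, "twist": -0.21},
  {"tx": -48, "ty": -160, "tz": 0, "twist": -0.28},
  {"tx": -60, "ty": -200, "tz": 0, "twist": -0.35},
  {"tx": -72, "ty": -240, "tz": 0, "twist": -0.42},
  {"tx": -84, "ty": -280, "tz": 0, "twist": -0.5},
  {"tx": -96, "ty": -320, "tz": 0, "twist": -0.57},
  {"tx": -108, "ty": -360, "tz": 0, "twist": -0.64},
  {"tx": -120, "ty": -400, "tz": 0, "twist": -0.71},
  {"tx": -132, "ty": -440, "tz": 0, "twist": -0.78},
  {"tx": -141, "ty": -470, "tz": 0, "twist": -0.85},
  {"tx": -149, "ty": -498, "tz": 0, "twist": -0.883},
  {"tx": -149, "ty": -498, "tz": 0, "twist": -0.883},
  {"tx": -149, "ty": -498, "tz": 0, "twist": -0.883},
  {"tx": -149, "ty": -498, "tz": 0, "twist": -0.883},
  {"tx": -149, "ty": -498, "tz": 0, "twist": -0.883},
])

```text
clock: 6.7
eef_pos: [0.5809, 0.1551, 0.3943]
ee_rot: [[0.937, 0.35, -0.001], [0.35, -0.937, -0.001], [-0.001, 0.0, -1.0]]
ft_force: [0.3, 0.2, -1.8]
opening: 0.0492
```

Run:
```python
from h import *
c=viewer.get_calibration("wrist"); im=viewer.grab_frame("wrist"); cv2.imwrite("pics/w3.png",im)
np.savez("w3.npz",**{k:c[k] for k in("mtx","R","t")})
cv2.imwrite("pics/s3.png",viewer.grab_frame("scene"));cv2.imwrite("pics/t3.png",viewer.grab_frame("top"))
s=ctrl.state();print(s["eef_pos"],s["ft_force"],s["torque"],s["clock"],s["opening"],s["joint_positions"],np.degrees(np.arctan2(s["ee_rot"][1,0],s["ee_rot"][0,0])))
```

```text
[0.581  0.1558 0.3947] [-1.1099  0.5444 -2.6931] [-0.0499  0.0076  0.0003] 6.85 0.049700674877830094 [-34.392   27.5524  20.6432  97.3652 -11.1874  57.1204  10.7633] 20.55634155428704
```

View pics/w3.png

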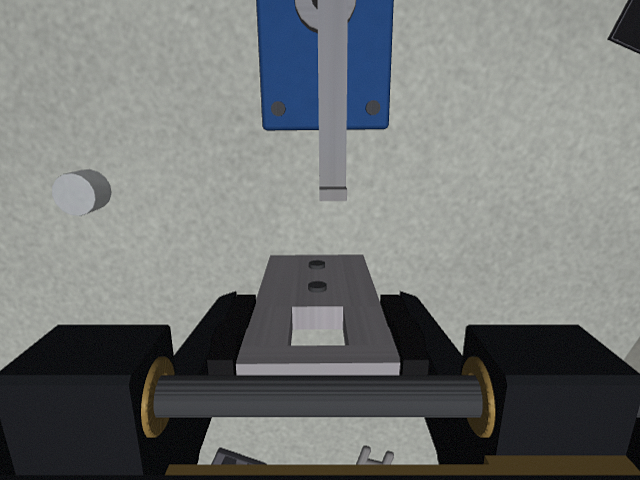

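```bash
python3 - <<'E'
from h import *
c=dict(np.load("w3.npz"));im=cv2.imread("pics/w3.png").astype(int);g=im.sum(2)//3
for r in (5,40,80,120,150,180,195):
    row=im[r,300:365]; print(r,[int(v) for v in g[r,312:354]])
print("v",[int(v) for v in g[180:206,333]])
a=(430,222.4)
print("lip tri wrist(333,195) x scene", tri(c,(333,194),"scene",a))
for z in(.19,.195,.2): print(z,onz(c,(333,194),z),onz("scene",a,z))
E
python3 - <<'E'
import cv2,numpy as np
def c(n,x,y,w,h,k): return cv2.resize(cv2.imread(n)[y:y+h,x:x+w],None,fx=k,fy=k,interpolation=cv2.INTER_CUBIC)
o=np.hstack([c("pics/s3.png",350,170,160,120,5)])
cv2.imwrite("pics/c3.png",cv2.convertScaleAbs(o,alpha=1.3))
E
```

```text
5 [140, 126, 48, 30, 30, 84, 137, 135, 132, 134, 134, 135, 132, 133, 133, 132, 133, 132, 133, 133, 132, 131, 129, 129, 130, 126, 130, 130, 131, 131, 130, 134, 131, 134, 133, 131, 133, 133, 133, 131, 133, 135]
40 [77, 78, 78, 77, 73, 84, 136, 136, 133, 134, 135, 136, 136, 134, 132, 134, 136, 135, 134, 133, 132, 132, 131, 131, 131, 132, 133, 131, 131, 133, 133, 134, 136, 137, 139, 112, 78, 75, 77, 78, 77, 78]
80 [78, 79, 79, 78, 79, 69, 121, 138, 137, 135, 134, 137, 136, 137, 136, 136, 135, 135, 134, 135, 133, 134, 131, 134, 134, 134, 134, 134, 135, 134, 135, 134, 137, 138, 142, 86, 74, 76, 77, 79, 78, 77]
120 [76, 77, 80, 76, 77, 72, 101, 140, 140, 135, 137, 137, 135, 138, 135, 137, 138, 136, 134, 134, 134, 133, 133, 134, 135, 138, 135, 134, 135, 136, 137, 139, 138, 141, 119, 80, 74, 78, 79, 77, 77, 78]
150 [160, 159, 160, 164, 164, 163, 162, 139, 136, 138, 138, 138, 139, 137, 139, 137, 137, 137, 134, 135, 135, 133, 134, 135, 137, 137, 135, 137, 138, 136, 137, 137, 138, 134, 152, 159, 158, 157, 157, 158, 160, 157]
180 [159, 162, 166, 164, 163, 157, 163, 145, 136, 137, 136, 135, 135, 137, 136, 136, 136, 134, 132, 134, 134, 134, 131, 134, 137, 136, 138, 137, 135, 136, 138, 138, 137, 131, 170, 167, 163, 158, 155, 156, 160, 164]
195 [151, 153, 156, 160, 162, 164, 170, 147, 134, 134, 135, 136, 136, 135, 135, 134, 136, 135, 134, 132, 133, 132, 131, 132, 131, 133, 132, 133, 134, 133, 134, 136, 136, 134, 130, 159, 162, 159, 161, 166, 167, 169]
v [134, 134, 133, 133, 131, 137, 107, 67, 54, 103, 131, 135, 132, 133, 134, 132, 132, 131, 132, 130, 136, 159, 168, 170, 170, 171]
lip tri wrist(333,195) x scene (array([0.5729, 0.1973, 0.1976]), np.float64(5.235222301004298e-05))
0.19 [0.5736 0.1961 0.19  ] [0.5666 0.1995 0.19  ]
0.195 [0.5731 0.1969 0.195 ] [0.5707 0.198  0.195 ]
0.2 [0.5726 0.1977 0.2   ] [0.5748 0.1966 0.2   ]
```

View pics/c3.png

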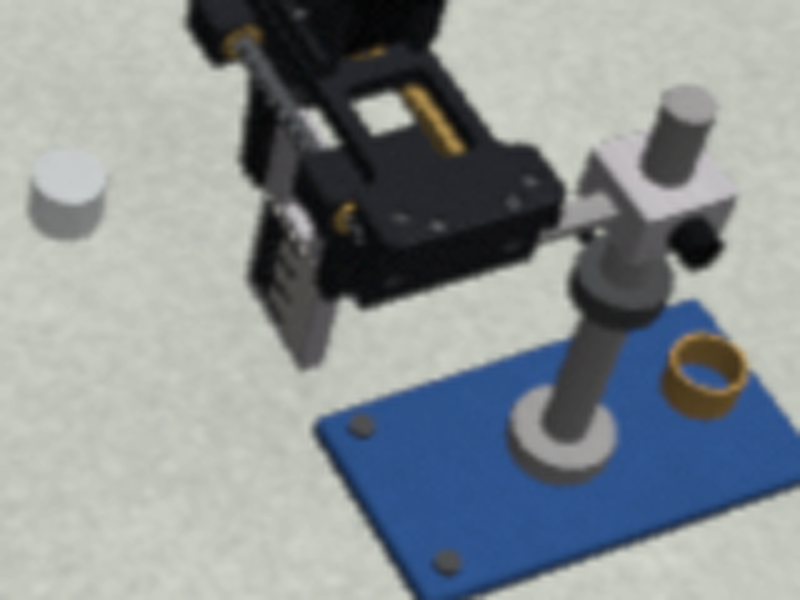

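Run:
```python
from h import *
c=dict(np.load("w3.npz"))
C=-c["R"].T@c["t"];print("cam",C,c["mtx"][0],c["R"][0])
ex=np.array([.9363,.3512,0]);ey=np.array([.3512,-.9363,0]);T=np.array([.581,.1558,.3947])
f=lambda P:(round(1e3*float((P-T)@ex),1),round(1e3*float((P-T)@ey),1))
for z in(.186,.19):
  for (u,v) in((332.3,40),(332.3,80),(332.2,120),(332.6,150),(332.6,180)): print(z,(u,v),f(onz(c,(u,v),z)))
print("lip top",f(onz(c,(333,194),.1976)))
print("base L/R edges row",[f(onz(c,p,.014)) for p in((263.5,128),(388,128),(259,10),(392.5,10))])
print("window bottom edge (z eye-14): ",f(onz(c,(317.5,307),.2317)),"win top",f(onz(c,(317.5,346),.2597)),"plate bottom",f(onz(c,(317,255),.1698)))
print("plate top", f(onz(c,(318,363),.2698)))
```

```text
cam [0.5552 0.2255 0.3739] [402.3311   0.     317.6521] [ 0.9368  0.3498 -0.0005]
0.186 (332.3, 40) (6.5, -105.4)
0.186 (332.3, 80) (6.6, -89.7)
0.186 (332.2, 120) (6.7, -73.0)
0.186 (332.6, 150) (7.0, -59.9)
0.186 (332.6, 180) (7.1, -46.2)
0.19 (332.3, 40) (6.3, -104.8)
0.19 (332.3, 80) (6.5, -89.3)
0.19 (332.2, 120) (6.6, -73.0)
0.19 (332.6, 150) (6.9, -60.2)
0.19 (332.6, 180) (7.0, -46.8)
lip top (7.0, -41.7)
base L/R edges row [(-46.5, -65.2), (60.7, -65.1), (-46.4, -155.6), (59.8, -155.5)]
window bottom edge (z eye-14):  (0.1, -3.6) win top (0.1, -3.6) plate bottom (-0.3, -3.5)
plate top (0.3, -4.1)
```

Emit:
apply_moves([
  {"tx": 7, "ty": 0, "tz": 25, "twist": 0},
  {"tx": 7, "ty": 0, "tz": 54, "twist": 0},
  {"tx": 7, "ty": 0, "tz": 54, "twist": 0},
  {"tx": 7, "ty": 0, "tz": 54, "twist": 0},
  {"tx": 7, "ty": 0, "tz": 54, "twist": 0},
])

```text
clock: 7.35
eef_pos: [0.5882, 0.1589, 0.3423]
ee_rot: [[0.936, 0.352, 0.002], [0.352, -0.936, 0.001], [0.002, 0.0, -1.0]]
ft_force: [0.3, -0.2, -0.9]
opening: 0.0494
```

Run:
```python
from h import *
c=viewer.get_calibration("wrist"); im=viewer.grab_frame("wrist"); cv2.imwrite("pics/w4.png",im)
np.savez("w4.npz",**{k:c[k] for k in("mtx","R","t")})
s=ctrl.state();print(s["eef_pos"],s["ft_force"],s["torque"],s["clock"],s["opening"],np.degrees(np.arctan2(s["ee_rot"][1,0],s["ee_rot"][0,0])))
```

```text
[0.5882 0.159  0.3424] [ 0.0706  0.0887 -1.323 ] [-0.0169  0.0165  0.0249] 7.4 0.04949647209082246 20.61219216949083
```

View pics/w4.png

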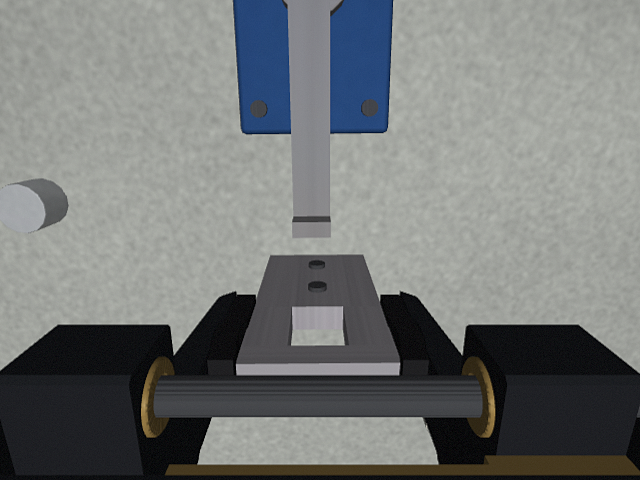

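Run:
```python
from h import *
a=dict(np.load("w3.npz"));b=dict(np.load("w4.npz"));g=cv2.imread("pics/w4.png").astype(int).sum(2)//3
print([int(v) for v in g[212:242,311]]);print([int(v) for v in g[228,286:336]]);print([int(v) for v in g[100,284:336]])
for p,q in(((333,200.5),(311.5,237)),((333,189.5),(311.5,222))): print(tri(a,p,b,q),tri(b,q,"scene",(430,222.4)))
```

```text
[135, 135, 137, 129, 86, 61, 65, 66, 60, 55, 119, 137, 134, 133, 133, 133, 132, 134, 132, 134, 132, 132, 132, 133, 130, 144, 166, 169, 166, 165]
[163, 166, 166, 168, 170, 180, 139, 133, 136, 134, 135, 135, 137, 137, 136, 135, 137, 136, 137, 135, 136, 134, 133, 135, 132, 132, 132, 133, 133, 133, 135, 132, 133, 132, 132, 133, 134, 132, 134, 134, 136, 137, 134, 134, 137, 162, 165, 164, 164, 165]
[79, 76, 75, 77, 75, 64, 142, 143, 138, 137, 137, 139, 138, 138, 137, 138, 140, 138, 138, 138, 136, 136, 136, 135, 135, 136, 135, 134, 134, 135, 135, 135, 138, 138, 135, 137, 137, 135, 136, 138, 138, 137, 139, 137, 138, 145, 86, 72, 73, 74, 76, 75]
(array([0.5735, 0.1952, 0.2014]), np.float64(2.932453967323699e-05)) (array([0.5741, 0.1958, 0.2   ]), np.float64(0.0020489497294219317))
(array([0.5718, 0.1997, 0.2009]), np.float64(1.8860618403696936e-05)) (array([0.572 , 0.1981, 0.1962]), np.float64(0.0009801350042519662))
```

Emit:
apply_moves([
  {"tx": -2, "ty": 0, "tz": 0, "twist": 0},
  {"tx": -2, "ty": -10, "tz": 0, "twist": 0},
  {"tx": -2, "ty": -20, "tz": 0, "twist": 0},
  {"tx": -2, "ty": -30, "tz": 0, "twist": 0},
  {"tx": -2, "ty": -38, "tz": 0, "twist": 0},
  {"tx": -2, "ty": -38, "tz": 0, "twist": 0},
])

```text
clock: 8.0
eef_pos: [0.5716, 0.1961, 0.3406]
ee_rot: [[0.935, 0.355, -0.001], [0.355, -0.935, 0.001], [-0.0, -0.001, -1.0]]
ft_force: [-0.6, -0.7, -1.2]
opening: 0.0495
```

Emit:
apply_moves([
  {"tx": 0, "ty": -8, "tz": 0, "twist": 0},
  {"tx": 0, "ty": -16, "tz": 0, "twist": 0},
  {"tx": 0, "ty": -22, "tz": 0, "twist": 0},
  {"tx": 0, "ty": -27, "tz": 0, "twist": 0},
  {"tx": 0, "ty": -27, "tz": 0, "twist": 0},
  {"tx": 0, "ty": -27, "tz": 0, "twist": 0},
  {"tx": 0, "ty": -27, "tz": 0, "twist": 0},
])

```text
clock: 8.7
eef_pos: [0.5629, 0.2187, 0.3407]
ee_rot: [[0.936, 0.352, 0.0], [0.352, -0.936, -0.0], [0.0, 0.0, -1.0]]
ft_force: [0.7, 0.4, -1.6]
opening: 0.0493
```

Run:
```python
from h import *
im=viewer.grab_frame("wrist"); cv2.imwrite("pics/w5.png",im);sc=viewer.grab_frame("scene")
o=np.hstack([im[100:420,200:480][:, :],cv2.resize(sc[190:270,400:480],(320,320),interpolation=cv2.INTER_CUBIC)])
cv2.imwrite("pics/c5.png",cv2.convertScaleAbs(o,alpha=1.2))
for _ in range(1): s=ctrl.state();print(s["eef_pos"],s["ft_force"],s["torque"],s["clock"],s["opening"])
```

```text
[0.5629 0.2188 0.3407] [-0.4324  0.5806 -2.1154] [-0.053   0.0701 -0.0009] 8.8 0.04965332719172743
```

View pics/c5.png

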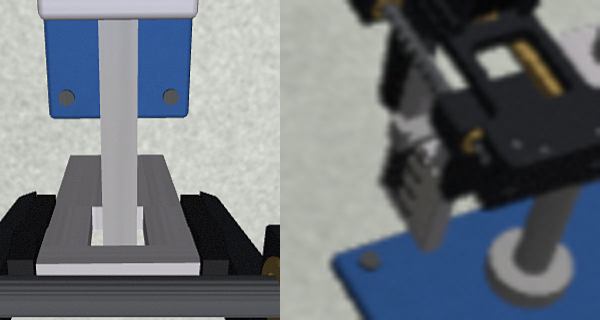

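Emit:
apply_moves([
  {"tx": 0, "ty": 0, "tz": 2, "twist": 0},
  {"tx": 0, "ty": 0, "tz": 4, "twist": 0},
  {"tx": 0, "ty": 0, "tz": 6, "twist": 0},
  {"tx": 0, "ty": 0, "tz": 8, "twist": 0},
  {"tx": 0, "ty": 0, "tz": 9, "twist": 0},
  {"tx": 0, "ty": 0, "tz": 10, "twist": 0},
  {"tx": 0, "ty": 0, "tz": 10, "twist": 0},
])

```text
clock: 9.5
eef_pos: [0.5627, 0.2192, 0.3306]
ee_rot: [[0.936, 0.352, -0.0], [0.352, -0.936, -0.0], [-0.0, 0.0, -1.0]]
ft_force: [0.1, -0.6, -1.4]
opening: 0.0495
```

Emit:
apply_moves([
  {"tx": 0, "ty": 0, "tz": 1, "twist": 0},
  {"tx": 0, "ty": 0, "tz": 2, "twist": 0},
  {"tx": 0, "ty": 0, "tz": 3, "twist": 0},
])

```text
clock: 9.8
eef_pos: [0.5629, 0.2192, 0.3282]
ee_rot: [[0.936, 0.352, 0.0], [0.352, -0.936, 0.0], [0.0, -0.0, -1.0]]
ft_force: [-1.4, -0.9, 3.7]
opening: 0.0494
```

Emit:
apply_moves([
  {"tx": 0, "ty": 0, "tz": 1, "twist": 0},
  {"tx": 0, "ty": 0, "tz": 2, "twist": 0},
])

```text
clock: 10.0
eef_pos: [0.5629, 0.2192, 0.326]
ee_rot: [[0.936, 0.352, 0.001], [0.352, -0.936, 0.0], [0.001, -0.0, -1.0]]
ft_force: [-1.7, -0.4, 3.7]
opening: 0.0494
```

Emit:
apply_moves([
  {"tx": 0, "ty": 0, "tz": 1, "twist": 0},
  {"tx": 0, "ty": 0, "tz": 2, "twist": 0},
])

```text
clock: 10.2
eef_pos: [0.5629, 0.2192, 0.3238]
ee_rot: [[0.936, 0.352, 0.0], [0.352, -0.936, 0.0], [0.0, 0.0, -1.0]]
ft_force: [-1.9, -0.9, 3.9]
opening: 0.0494
```

Emit:
apply_moves([
  {"tx": 0, "ty": 0, "tz": 1, "twist": 0},
  {"tx": 0, "ty": 0, "tz": 2, "twist": 0},
  {"tx": 0, "ty": 0, "tz": 3, "twist": 0},
  {"tx": 0, "ty": 0, "tz": 4, "twist": 0},
  {"tx": 0, "ty": 0, "tz": 5, "twist": 0},
  {"tx": 0, "ty": 0, "tz": 6, "twist": 0},
  {"tx": 0, "ty": 0, "tz": 7, "twist": 0},
  {"tx": 0, "ty": 0, "tz": 8, "twist": 0},
  {"tx": 0, "ty": 0, "tz": 9, "twist": 0},
  {"tx": 0, "ty": 0, "tz": 10, "twist": 0},
  {"tx": 0, "ty": 0, "tz": 11, "twist": 0},
  {"tx": 0, "ty": 0, "tz": 12, "twist": 0},
])

```text
clock: 11.4
eef_pos: [0.5629, 0.2192, 0.3117]
ee_rot: [[0.936, 0.352, 0.0], [0.352, -0.936, 0.0], [0.0, 0.0, -1.0]]
ft_force: [0.6, -0.7, 4.3]
opening: 0.0496
```

Emit:
apply_moves([
  {"tx": 0, "ty": 0, "tz": 1, "twist": 0},
  {"tx": 0, "ty": 0, "tz": 2, "twist": 0},
  {"tx": 0, "ty": 0, "tz": 3, "twist": 0},
])

```text
clock: 11.7
eef_pos: [0.5629, 0.2192, 0.3087]
ee_rot: [[0.936, 0.352, 0.0], [0.352, -0.936, 0.0], [0.0, 0.0, -1.0]]
ft_force: [-0.1, 0.1, 3.9]
opening: 0.0494
```

Emit:
apply_moves([
  {"tx": 0, "ty": 0, "tz": 1, "twist": 0},
  {"tx": 0, "ty": 0, "tz": 2, "twist": 0},
])

```text
clock: 11.9
eef_pos: [0.5628, 0.2192, 0.3067]
ee_rot: [[0.936, 0.352, 0.0], [0.352, -0.936, 0.0], [0.0, 0.0, -1.0]]
ft_force: [1.4, -1.1, 3.5]
opening: 0.0495
```

Run:
```python
from h import *
s=ctrl.state();print(s["eef_pos"],s["ft_force"],s["torque"],s["clock"],s["opening"])
im=viewer.grab_frame("wrist"); cv2.imwrite("pics/w6.png",im); sc=viewer.grab_frame("scene");cv2.imwrite("pics/s6.png",sc)
o=np.hstack([cv2.resize(im,(400,300)),cv2.resize(sc[180:255,420:520],(400,300),interpolation=cv2.INTER_CUBIC)])
cv2.imwrite("pics/c6.png",cv2.convertScaleAbs(o,alpha=1.2))
```

```text
[0.5628 0.2192 0.3067] [ 1.3947 -1.0669  3.5458] [-0.1148 -0.0907  0.0439] 11.9 0.04951830976412907
```

View pics/c6.png

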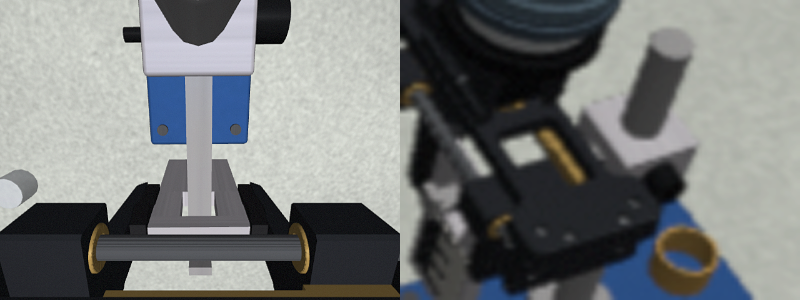

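Run:
```python
from h import *
s=cv2.imread("pics/scene0.png");o=cv2.resize(s[190:250,450:510],(600,600),interpolation=cv2.INTER_CUBIC)
o=cv2.convertScaleAbs(o,alpha=1.7)
A=np.array([.528,.3085])
def proj(p):
    c=CAL["scene"];q=c["mtx"]@(c["R"]@p+c["t"]);return q[:2]/q[2]
for z in(.10,.12,.14,.16,.18,.245):
    u,v=proj(np.array([*A,z]));print(z,u,v)
    cv2.line(o,(int((u-450+.5)*10)-60,int((v-190+.5)*10)),(int((u-450+.5)*10)+60,int((v-190+.5)*10)),(0,0,255),1)
cv2.imwrite("pics/c7.png",o)
```

```text
0.1 470.1428174980036 235.4520473209575
0.12 472.41409038655434 229.71352827455797
0.14 474.75133828241263 223.80831907043705
0.16 477.1574781739251 217.72904974734126
0.18 479.6356015821658 211.46790937570034
0.245 488.2276743760238 189.75947723434416
```

View pics/c7.png

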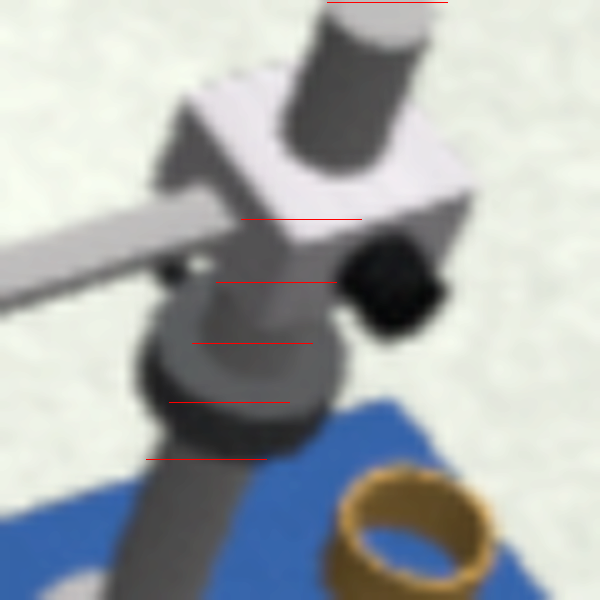

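Emit:
apply_moves([
  {"tx": 0, "ty": 0, "tz": 1, "twist": 0},
  {"tx": 0, "ty": 0, "tz": 2, "twist": 0},
  {"tx": 0, "ty": 0, "tz": 3, "twist": 0},
  {"tx": 0, "ty": 0, "tz": 4, "twist": 0},
  {"tx": 0, "ty": 0, "tz": 5, "twist": 0},
  {"tx": 0, "ty": 0, "tz": 5.5, "twist": 0},
])

```text
clock: 12.6
eef_pos: [0.5628, 0.2192, 0.3011]
ee_rot: [[0.936, 0.352, 0.0], [0.352, -0.936, 0.0], [0.0, 0.0, -1.0]]
ft_force: [0.8, 0.1, 3.8]
opening: 0.0491
```

Emit:
apply_moves([
  {"tx": 0, "ty": 0, "tz": 1, "twist": 0},
  {"tx": 0, "ty": 0, "tz": 2, "twist": 0},
  {"tx": 0, "ty": 0, "tz": 3, "twist": 0},
  {"tx": 0, "ty": 0, "tz": 3.5, "twist": 0},
])

```text
clock: 13.0
eef_pos: [0.5628, 0.2192, 0.2976]
ee_rot: [[0.936, 0.352, 0.0], [0.352, -0.936, 0.0], [0.0, 0.0, -1.0]]
ft_force: [1.6, -0.8, 4.0]
opening: 0.0496
```

Emit:
apply_moves([
  {"tx": 0, "ty": 0, "tz": 0.5, "twist": 0},
  {"tx": 0, "ty": 0, "tz": 1, "twist": 0},
])

```text
clock: 13.2
eef_pos: [0.5628, 0.2192, 0.2967]
ee_rot: [[0.936, 0.352, 0.0], [0.352, -0.936, 0.0], [0.0, 0.0, -1.0]]
ft_force: [0.5, -0.2, 3.8]
opening: 0.0495
```

Now careful 1 mm increments.

Emit:
apply_moves([
  {"tx": 0, "ty": 0, "tz": 0.5, "twist": 0},
  {"tx": 0, "ty": 0, "tz": 1, "twist": 0},
])

```text
clock: 13.4
eef_pos: [0.5628, 0.2192, 0.2957]
ee_rot: [[0.936, 0.352, 0.0], [0.352, -0.936, 0.0], [0.0, 0.0, -1.0]]
ft_force: [1.7, -0.7, 4.1]
opening: 0.0492
```

Emit:
apply_moves([
  {"tx": 0, "ty": 0, "tz": 0.5, "twist": 0},
])

```text
clock: 13.5
eef_pos: [0.5628, 0.2192, 0.2952]
ee_rot: [[0.936, 0.352, 0.0], [0.352, -0.936, 0.0], [0.0, 0.0, -1.0]]
ft_force: [1.9, -0.1, 4.0]
opening: 0.0494
```

Emit:
apply_moves([
  {"tx": 0, "ty": 0, "tz": 0.3, "twist": 0},
])

```text
clock: 13.6
eef_pos: [0.5628, 0.2192, 0.2949]
ee_rot: [[0.936, 0.352, 0.0], [0.352, -0.936, 0.0], [0.0, 0.0, -1.0]]
ft_force: [0.5, -1.1, 3.7]
opening: 0.0495
```

Emit:
apply_moves([
  {"tx": 0, "ty": 0, "tz": 0.5, "twist": 0},
  {"tx": 0, "ty": 0, "tz": 1, "twist": 0},
])

```text
clock: 13.8
eef_pos: [0.5629, 0.2192, 0.2941]
ee_rot: [[0.936, 0.352, 0.0], [0.352, -0.936, 0.0], [0.0, -0.0, -1.0]]
ft_force: [-0.1, -1.7, 9.1]
opening: 0.0497
```

Emit:
apply_moves([
  {"tx": 0, "ty": 0, "tz": 0.5, "twist": 0},
])

```text
clock: 13.9
eef_pos: [0.5629, 0.2191, 0.2941]
ee_rot: [[0.936, 0.352, 0.0], [0.352, -0.936, 0.0], [0.0, -0.0, -1.0]]
ft_force: [-1.2, -1.2, 12.3]
opening: 0.0494
```

Emit:
apply_moves([
  {"tx": 0, "ty": 0, "tz": 0.2, "twist": 0},
  {"tx": 0, "ty": 0, "tz": 0.2, "twist": 0},
])

```text
clock: 14.1
eef_pos: [0.5629, 0.2191, 0.2941]
ee_rot: [[0.936, 0.352, 0.0], [0.352, -0.936, 0.0], [0.0, -0.0, -1.0]]
ft_force: [-1.2, -1.5, 11.1]
opening: 0.0495
```

Emit:
apply_moves([
  {"tx": 0, "ty": 0, "tz": 0.4, "twist": 0},
  {"tx": 0, "ty": 0, "tz": 0.4, "twist": 0},
])

```text
clock: 14.3
eef_pos: [0.563, 0.2191, 0.294]
ee_rot: [[0.936, 0.352, 0.0], [0.352, -0.936, 0.001], [0.001, -0.0, -1.0]]
ft_force: [-2.8, -1.4, 14.1]
opening: 0.0493
```

Emit:
apply_moves([
  {"tx": 0, "ty": 0, "tz": 0.2, "twist": 0},
  {"tx": 0, "ty": 0, "tz": 0.2, "twist": 0},
  {"tx": 0, "ty": 0, "tz": 0.2, "twist": 0},
  {"tx": 0, "ty": 0, "tz": 0.2, "twist": 0},
])

```text
clock: 14.7
eef_pos: [0.563, 0.2191, 0.294]
ee_rot: [[0.936, 0.352, 0.0], [0.352, -0.936, 0.001], [0.001, -0.0, -1.0]]
ft_force: [-2.1, -0.6, 15.3]
opening: 0.0496
```

Emit:
apply_moves([
  {"tx": 0, "ty": 0, "tz": 0, "twist": 0},
  {"tx": 0, "ty": 0, "tz": 0, "twist": 0},
  {"tx": 0, "ty": 0, "tz": 0, "twist": 0},
])

```text
clock: 15.0
eef_pos: [0.563, 0.2191, 0.294]
ee_rot: [[0.936, 0.352, 0.0], [0.352, -0.936, 0.001], [0.001, -0.0, -1.0]]
ft_force: [-2.6, -1.7, 15.5]
opening: 0.0496
```

Emit:
apply_moves([
  {"tx": 0, "ty": 0, "tz": 0, "twist": 0},
  {"tx": 0, "ty": 0, "tz": 0, "twist": 0},
  {"tx": 0, "ty": 0, "tz": 0, "twist": 0},
])

```text
clock: 15.3
eef_pos: [0.563, 0.2191, 0.294]
ee_rot: [[0.936, 0.352, 0.0], [0.352, -0.936, 0.001], [0.001, -0.0, -1.0]]
ft_force: [-1.8, -1.9, 15.4]
opening: 0.0497
```

Emit:
apply_moves([
  {"tx": 0, "ty": 0, "tz": -0.5, "twist": 0},
  {"tx": 0, "ty": 0, "tz": -1, "twist": 0},
  {"tx": 0, "ty": 0, "tz": -1.5, "twist": 0},
  {"tx": 0, "ty": 0, "tz": -1.8, "twist": 0},
  {"tx": 0, "ty": 0, "tz": -1.8, "twist": 0},
])

```text
clock: 15.8
eef_pos: [0.5628, 0.2192, 0.2942]
ee_rot: [[0.936, 0.352, -0.0], [0.352, -0.936, -0.0], [-0.0, 0.0, -1.0]]
ft_force: [1.7, -0.1, 2.1]
opening: 0.0493
```

Emit:
apply_moves([
  {"tx": 0, "ty": 0, "tz": -0.3, "twist": 0},
  {"tx": 0, "ty": 0, "tz": -0.3, "twist": 0},
  {"tx": 0, "ty": 0, "tz": -0.3, "twist": 0},
], force=5)

```text
clock: 16.1
eef_pos: [0.5624, 0.2192, 0.2943]
ee_rot: [[0.936, 0.352, -0.001], [0.352, -0.936, -0.0], [-0.001, -0.0, -1.0]]
ft_force: [1.4, 0.2, -0.2]
opening: 0.0497
```

Emit:
apply_moves([
  {"tx": 0, "ty": 0, "tz": 0, "twist": 0},
  {"tx": 0, "ty": 0, "tz": 0, "twist": 0},
  {"tx": 0, "ty": 0, "tz": 0, "twist": 0},
  {"tx": 0, "ty": 0, "tz": 0, "twist": 0},
  {"tx": 0, "ty": 0, "tz": 0, "twist": 0},
], fingers=53)

```text
clock: 16.6
eef_pos: [0.5627, 0.2192, 0.2947]
ee_rot: [[0.936, 0.352, -0.0], [0.352, -0.936, -0.0], [-0.0, -0.0, -1.0]]
ft_force: [-0.3, -1.3, -0.0]
opening: 0.0531
```

Emit:
apply_moves([
  {"tx": 0, "ty": 0, "tz": 0, "twist": 0},
  {"tx": 0, "ty": 0, "tz": 0, "twist": 0},
  {"tx": 0, "ty": 0, "tz": 0, "twist": 0},
  {"tx": 0, "ty": 0, "tz": 0, "twist": 0},
  {"tx": 0, "ty": 0, "tz": 0, "twist": 0},
  {"tx": 0, "ty": 0, "tz": 0, "twist": 0},
  {"tx": 0, "ty": 0, "tz": 0, "twist": 0},
], fingers=80)

```text
clock: 17.3
eef_pos: [0.5628, 0.2192, 0.2947]
ee_rot: [[0.936, 0.352, 0.0], [0.352, -0.936, -0.0], [-0.0, 0.0, -1.0]]
ft_force: [-0.0, -0.6, -0.6]
opening: 0.0801
```

Run:
```python
from h import *
s=ctrl.state();print(s["eef_pos"],s["ft_force"],s["torque"],s["clock"],s["opening"])
im=viewer.grab_frame("wrist"); cv2.imwrite("pics/w8.png",im)
```

```text
[0.5628 0.2192 0.2947] [-0.0094 -0.5736 -0.6431] [-0.0569 -0.0098  0.0012] 17.3 0.08013584833469212
```

View pics/w8.png

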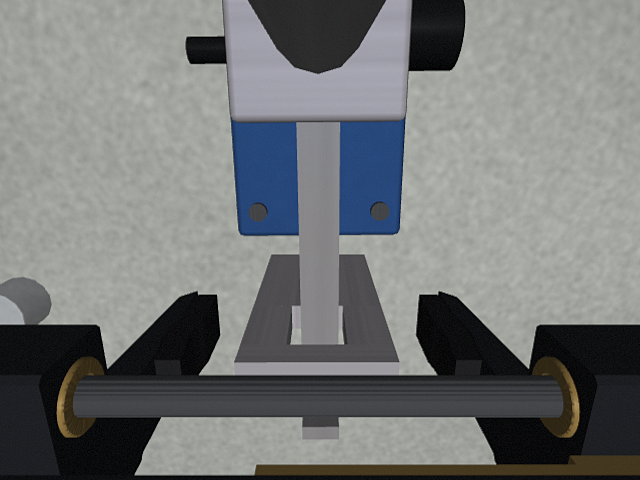

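Emit:
apply_moves([
  {"tx": 0, "ty": 0, "tz": -10, "twist": 0},
  {"tx": 0, "ty": 0, "tz": -30, "twist": 0},
  {"tx": 0, "ty": 0, "tz": -60, "twist": 0},
  {"tx": 0, "ty": 0, "tz": -90, "twist": 0},
  {"tx": 0, "ty": 0, "tz": -110, "twist": 0},
  {"tx": 0, "ty": 20, "tz": -110, "twist": 0},
  {"tx": 0, "ty": 60, "tz": -110, "twist": 0},
  {"tx": 0, "ty": 60, "tz": -110, "twist": 0},
  {"tx": 0, "ty": 60, "tz": -110, "twist": 0},
  {"tx": 0, "ty": 60, "tz": -110, "twist": 0},
  {"tx": 0, "ty": 60, "tz": -110, "twist": 0},
  {"tx": 0, "ty": 60, "tz": -110, "twist": 0},
])

```text
clock: 18.55
eef_pos: [0.5836, 0.164, 0.4047]
ee_rot: [[0.935, 0.354, -0.0], [0.354, -0.935, 0.0], [-0.0, -0.0, -1.0]]
ft_force: [0.6, -0.8, 0.7]
opening: 0.08
```

Run:
```python
from h import *
s=ctrl.state();print(s["eef_pos"],s["ft_force"],s["clock"],s["opening"])
a=viewer.grab_frame("wrist");c=viewer.grab_frame("scene");t=viewer.grab_frame("top")
o=np.hstack([cv2.resize(a,(400,300)),cv2.resize(c[170:275,400:540],(400,300),interpolation=cv2.INTER_CUBIC)])
cv2.imwrite("pics/c9.png",cv2.convertScaleAbs(o,alpha=1.2))
```

```text
[0.5836 0.164  0.4047] [ 0.5699 -0.7514  0.7181] 18.55 0.08000439415319913
```

Run:
```python
from h import *
s=ctrl.state();c=viewer.get_calibration("wrist");a=viewer.grab_frame("wrist")
for _ in range(8): b=viewer.grab_frame("wrist")
print("max blurred diff",cv2.absdiff(cv2.blur(a,(5,5)),cv2.blur(b,(5,5))).max(), ctrl.state()["clock"])
P0=np.array([.5628,.2192,.169])  # plate top centre at release
ex=np.array([.936,.352,0]);ey=np.array([.352,-.936,0])
def pj(p): q=c["mtx"]@(c["R"]@p+c["t"]);return q[:2]/q[2]
for dx in(-25,25):
  for dy in(-4,6): print(dx,dy,pj(P0+ex*dx/1e3+ey*dy/1e3))
u,v=pj(P0+ey*.001); print(u,v)
g=cv2.cvtColor(a,cv2.COLOR_BGR2GRAY);v=int(round(v));w=int(u)
print([int(x) for x in g[v,w-90:w+90:2]]); print([int(x) for x in g[v-25:v+26,w-40]])
```

```text
max blurred diff 41 19.15
-25 -4 [268.3284 140.1543]
-25 6 [268.9994 159.6827]
25 -4 [364.5079 140.2196]
25 6 [363.8454 159.7443]
316.4237168881358 150.01838963970778
[145, 146, 144, 140, 137, 137, 141, 144, 144, 143, 144, 142, 141, 148, 147, 143, 144, 147, 149, 149, 151, 148, 141, 142, 141, 141, 142, 141, 142, 140, 142, 141, 141, 141, 142, 141, 141, 139, 140, 141, 141, 142, 142, 140, 143, 139, 141, 141, 143, 141, 143, 140, 141, 141, 140, 142, 141, 143, 140, 141, 141, 142, 142, 142, 140, 144, 142, 144, 142, 142, 147, 144, 140, 141, 143, 139, 139, 148, 151, 149, 145, 147, 148, 149, 154, 154, 149, 143, 142, 146]
[59, 57, 60, 59, 57, 57, 57, 57, 60, 54, 49, 50, 64, 63, 91, 134, 146, 141, 141, 141, 140, 141, 140, 141, 142, 141, 143, 141, 141, 142, 141, 141, 141, 141, 142, 140, 137, 139, 139, 141, 143, 141, 142, 143, 143, 145, 145, 145, 146, 148, 147]
```

Run:
```python
from h import *
r=[]
a=viewer.grab_frame("wrist");A=viewer.grab_frame("scene")
for _ in range(6): b=viewer.grab_frame("wrist");B=viewer.grab_frame("scene")
for x,y in((a,b),(A,B)):
    d=cv2.absdiff(cv2.blur(x,(5,5)),cv2.blur(y,(5,5))).max(2);print(d.max(),np.unravel_index(d.argmax(),d.shape),(d>15).sum())
S0=cv2.imread("pics/scene0.png");d=cv2.absdiff(cv2.blur(S0,(5,5)),cv2.blur(B,(5,5))).max(2)>25
n,l,st,ce=cv2.connectedComponentsWithStats(d.astype('uint8'));print([list(map(int,x)) for x in st[1:] if x[4]>15])
```

```text
11 (np.int64(0), np.int64(297)) 0
3 (np.int64(34), np.int64(417)) 0
[[318, 0, 13, 16, 122], [341, 0, 6, 6, 21], [355, 0, 12, 40, 143], [411, 0, 76, 24, 646], [414, 7, 66, 46, 1689], [480, 7, 4, 14, 31], [349, 19, 5, 7, 27], [451, 18, 40, 41, 383], [329, 24, 19, 17, 236], [488, 28, 12, 38, 335], [590, 40, 50, 30, 739], [384, 45, 114, 219, 10478], [557, 67, 20, 40, 531], [576, 68, 40, 10, 178], [630, 68, 10, 6, 39], [622, 73, 12, 4, 22], [610, 92, 30, 24, 354], [465, 199, 33, 28, 395], [163, 201, 24, 30, 428], [476, 204, 11, 11, 80], [444, 224, 18, 8, 58], [481, 224, 10, 11, 84]]
```

Everything is still, and the only changes are at the arm, the stand and the rack's plate. I'm handing in.

```bash
python3 -c "
from workcell import ctrl
print(ctrl.state()['clock'],ctrl.sign_off())"
```

```text
the job is handed in; nothing more can be done
19.85 None
```

The plate is hanging released on the hook with its graduated face outward. The carriage is down on its collar, and I handed the job in at 19.9 s. The sign-off gave no verdict.

- **Hanging:** I gripped the plate across its width, lifted it out, turned it about 50° and fed its window over the hook to about 97 mm out from the column. It first touched the hook at a strip height of about 193 mm.
- **Seating:** The carriage slid at a load of about 5.5 N and stopped on the collar after about 34 mm. The window centre then stood at about 145 mm, within the allowed 123 to 154 mm. I held about 17 N (force reading 15.4 N plus roughly 1.7 N plate weight) for about a second. The highest load I read was about 17.2 N, but readings come only at the end of each move.
- **Release:** I unloaded first, opened the fingers and backed off about 110 mm up and 60 mm outward.
- **Last checks:**
  - The wrist picture after opening shows the plate square and centred on the hook, with the fingers clear.
  - After backing off, the plate's top edge was within about 1 pixel of where I expected it.
  - The last two frame comparisons showed no motion. An earlier one did show some change while the arm was still settling.
  - Compared with the start, the scene picture shows clear changes only around the arm, the stand and the plate's old block. The hanging plate and the arm cover part of that view.

**Not confirmed or disagreed:**
- I could not view the final picture because the limit of 12 was reached, so the last checks are numeric only.
- The collar stop came about 5 mm higher than I had estimated from the scene image.

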